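# Seat a machined housing in the gauging fixture and bring up the gauge

## Robot

A 6-joint arm with a two-finger parallel gripper is mounted at the origin on the work surface. World frame = base frame: x ahead of the robot, y to its left, z up, the work surface at z = 0. Lengths are in m, angles in rad, forces in N, time in s.
With the tool pointing down it reaches from about 0.35 to 0.725 m from the base axis. Payload 4.3 kg.
Tool frame: the origin (TCP) lies between the finger pads; the fingertips stand 17 mm ahead of it and the grasp point (between the pads) lies 2 mm behind it; x points along the fingers, y is the direction in which the jaws open and shut, and the axes are right-handed (so a half turn about x gives the same grasp; the last joint's range is limited). The gripper opens to 85 mm and grips with 20 to 120 N. Pads are 22 mm wide; open, the fingers measure 114 mm over their backs; the gripper's body (76 mm by 85 mm) begins 54 mm behind the grasp point. The pads swing forward as they close: fully open they stand 13 mm farther back than shut.
Start: joints at [1.014, 0.377, 0.081, 1.274, 0, 1.46], TCP at [0.248, 0.519, 0.248] pointing down, gripper open.
Joint ranges: [-2.72, 2.72], [-0.84, 1.66], [-1.02, 1.22], [-1.77, 2.12], [-1.37, 1.28], [-3.14, 3.14]. Speed limits (rad/s): [2.57, 2.57, 3.14, 3.14, 3.14, 3.14].

## Interface

Orientations are given as a unit quaternion [w, x, y, z].
In Python, from workcell import manip gives the robot as it stands.
- The arm moves only by the tool apply_moves, never from a script. Its argument "deltas" is a list of rows, each a list of 3 entries, a list of its own where there are three numbers: the shift along the tool's x, y, z in units of 25 mm (1.0 is 25 mm), then the turn, a rotation vector about the tool's x, y, z in units of 5 degrees (1.0 is 5 degrees), then the closure, from 0 (fully open) to 1 (shut). A call has 1 to 20 rows; each row is the pose to reach, as a shift and turn from the pose commanded when the call began, along the tool's axes at that moment; what a row does not reach only later rows make up. A row lasts 1/12 s, in which the tool goes at most 41.7 mm and 7.16 degrees, less where a joint would pass 70% of its speed; a pose out of reach is approached as far as the arm can. A call with a gripper value outside its range is refused whole. The fingers move at their own pace and stop on an object; the grip force is fixed at half the most. Time passes only in rows, so rows that repeat a pose let the fingers close. It gives the time, the measured TCP pose, the force and the opening at its end, in the units of the state.
- manip.read_state(): the state, without advancing time (a new reading comes with each control period).
- manip.snapshot(name): name is "side" or "top" or "wrist"; returns a dict with "pixels" (384x512x3 uint8, blue, green, red), "fov_y" (degrees; the focal length in pixels is half the picture's height over the tangent of half this angle, whatever the lens; pixels are square), "cx", "cy" (the principal point, pixels), "k1" (the pictures are not rectified: a ray, as slopes to the right and down, at radius r is drawn at 1 + k1 r^2 times it, then the intrinsics apply), "cam_to_world" (4x4, takes a point from camera to world coordinates). Camera axes: x right, y down, z forward; pixel columns grow to the right and rows downward; lengths in m; the calibration is good to about 2 mm. A picture is of the moment at which its call begins. There is no depth.
- manip.job_done(): hands the job in, once; it reports no verdict.
The state is a dict: "time_s": time; "joint_pos": joint angles; "qvel": joint speeds; "tau": joint torques, N m; "tcp_pos": TCP position; "tcp_rot": TCP orientation; "contact_force": force on the tool from outside, world axes, zero at the start; "ft_torque": the same for the moment, N m; "grip_width": opening from 0.0 (shut) to 1.0 (fully open).
Only numpy, scipy, OpenCV 4.12 (cv2) and the standard library are available. Lean on these libraries where they do the work, as an engineer would, in place of code of your own. Each camera call takes 0.05 s, during which the arm holds its last target. There are 200 camera calls.

## Task

On the gauging fixture, push the aluminium housing along the plate with the fingertips until it sits flush both against the side fence and against the end stop. Then push the gauge carriage along its rail, fully home, so that the gauge's plunger presses on the seated housing. Do not lift or tip the housing, and leave everything else where it is.

Things in the scene. Friction and masses are not known exactly. Their poses are not given: they have to be found in the camera images.
- fixture: gauging fixture fixed to the bench: aluminium plate 185 mm (x -100 to +85) by 400 mm (y -200 to +200), 20 mm thick; a handle loop at each y end, to y = +-248 mm, under 16 mm high. Origin at its underside on the bench. Its x points away from the robot, its y to the robot's left, within 20 degrees. Behind the fence, at x = 50 to 70 mm, lies the low rail of the gauge carriage
- fence (a point): middle of the side fence's working face, at the plate: the face looks to the fixture's -x at x = 30 mm and runs along y from -30 to +150 mm; steel bar 20 mm tall above the plate, 12 mm thick
- end_stop (a point): middle of the end stop's working face, at the plate: the face looks to the fixture's -y at y = 150 mm and runs along x from -35 to +35 mm; steel block 26 mm tall above the plate, 25 mm thick
- housing: the loose aluminium housing on the plate, 0.2 to 0.42 kg: block 50 mm (its x) by 60 mm (its y), 24 mm high, with a round boss, 34 mm diameter, on top to 34 mm. Origin at the centre of its underside. Starts turned up to 15 degrees from the fixture, its centre 24 to 55 mm short of its seated place in the fixture's x and 40 to 75 mm short in y
- housing_centre (a point): point on the housing's vertical axis, 13 mm above its underside; its axes are the housing's
- seat (a point): where point housing_centre is when the housing is seated: x = 5 mm, y = 120 mm in the fixture's frame, 13 mm above the plate
- carriage (a joint): travel of the gauge carriage along the fixture's +y, m: 0 at the right end of its rail, 0.165 fully home against its end block. It slides on its rail with about 3 N of friction and stays where it is left
- push_face (a point): centre of the carriage's upright rear face, the place to push it, which looks to the fixture's -y: a steel block 48 mm wide (fixture x), from 4 to 45 mm above the plate; the point is 25 mm above the plate, on the surface. Ahead of it (+y) lie the round black gauge, face up, 48 mm diameter, 35 mm high, and its plunger; an arm joins it to the rail over the fence
- plunger (a joint): how far the gauge's light spring plunger is pressed in, m: 0 free, 0.008 bottomed (under 1 N). With the housing seated and the carriage home it reads about 0.004
- plunger_tip (a point): tip of the plunger, which points to the fixture's +y, 18 mm above the plate, 89 mm ahead of the carriage's rear face. It starts at least 50 mm short of the housing in y
- master: upright steel pin gauge, 24 mm diameter, 30 mm tall, standing on the fixture's plate near its right near corner; leave alone; origin at its underside
- setring: small steel setting ring, 26 mm outside, 12 mm tall, lying on the fixture's plate near its left near corner; leave alone; origin at its underside
- bottle: white plastic bottle, 54 mm diameter, 130 mm tall, on the bench; leave alone; origin at its underside
- jar: amber jar, 64 mm diameter, 70 mm tall, on the bench; leave alone; origin at its underside
- cup: grey cup, 72 mm diameter, 85 mm tall, on the bench; leave alone; origin at its underside
- driver: screwdriver lying on the far side of the bench; leave alone
- spanner: spanner lying on the far side of the bench; leave alone
Things that resemble listed ones, but are neither listed nor needed, are in the scene too. There is more than one size of the housing; the one meant has the size given above.

How it is judged:
By the outcome, as a careful person would: the job done as asked, in the order asked, and still so for the second after the job is handed in, with the robot touching nothing.
It also fails if it takes over 61 s, if anything falls off the work surface, if the arm or the gripper's body presses on something with over 40 N, if the wrist force passes 120 N, or if a joint passes its speed limit or range.

## Working session

There is one attempt and no reset: what is moved stays moved. The work goes in short steps, Python scripts to look and compute and a tool call to move; the robot and the scene stay as the last step left them, time stands still between calls to the robot, and variables do not carry over. Pictures are saved under pics/ and viewed, about 8 in all and at most 12, crops included, and the job is handed in when it is done.

Besides the shell and the picture viewer there is one more tool, called after ">>>" as name(argument=value, ...) on one line, values as JSON. apply_moves: Moves the arm, as the interface text tells. Its arguments: {"type":"object","properties":{"deltas":{"type":"array"}},"required":["deltas"]}

```bash
mkdir -p pics
cat > h.py <<'E'
import numpy as np, cv2
from workcell import manip
def snap(n,f=None):
    s=manip.snapshot(n); s['pixels']=np.array(s['pixels'],dtype=np.uint8)
    if f: cv2.imwrite(f,s['pixels'])
    return s
def K(s):
    f=192/np.tan(np.radians(s['fov_y'])/2); return f,s['cx'],s['cy'],s['k1']
def ray(s,u,v):
    f,cx,cy,k=K(s); d=np.array([(u-cx)/f,(v-cy)/f]); x=d.copy()
    for _ in range(30): x=d/(1+k*(x@x))
    T=np.array(s['cam_to_world']); return T[:3,3],T[:3,:3]@np.array([x[0],x[1],1])
def onz(s,u,v,z):
    o,d=ray(s,u,v); return o+d*(z-o[2])/d[2]
def proj(s,p):
    f,cx,cy,k=K(s); T=np.array(s['cam_to_world']); c=T[:3,:3].T@(np.array(p)-T[:3,3]); x=c[:2]/c[2]; x=x*(1+k*(x@x)); return np.array([f*x[0]+cx,f*x[1]+cy])
def tri(a,b):
    (o1,d1),(o2,d2)=a,b
    t=np.linalg.lstsq(np.stack([d1,-d2],1),o2-o1,rcond=None)[0]
    p,q=o1+t[0]*d1,o2+t[1]*d2; return (p+q)/2,np.linalg.norm(p-q)
E
python3 - <<'E'
from h import *
import pickle
S={n:snap(n) for n in('top','side')}
pickle.dump(S,open('s0.pkl','wb'))
for n in S: cv2.imwrite(f'pics/{n}0.png',cv2.resize(S[n]['pixels'],(800,600),interpolation=cv2.INTER_CUBIC)); print(n,S[n]['fov_y'],S[n]['k1'],np.round(S[n]['cam_to_world'],3).tolist())
print(manip.read_state())
E
```

```text
top 45.433766984655016 -0.12741793057992337 [[-0.025, -0.987, 0.157, 0.326], [-1.0, 0.025, -0.001, 0.004], [-0.003, -0.157, -0.988, 1.413], [0.0, 0.0, 0.0, 1.0]]
side 44.44860268955727 0.014428969395129512 [[0.99, -0.093, 0.11, 0.391], [-0.144, -0.601, 0.786, -1.024], [-0.007, -0.794, -0.608, 0.854], [0.0, 0.0, 0.0, 1.0]]
{'time_s': 0.1, 'joint_pos': array([ 1.01368222e+00,  3.78021303e-01,  7.97717325e-02,  1.27441479e+00,
       -2.46829185e-05,  1.46051404e+00]), 'qvel': array([ 1.85499112e-04,  1.21372876e-03,  3.52488353e-03, -6.32707146e-05,
        1.35585844e-03,  5.24078594e-05]), 'tau': array([ 1.91583611e-03, -4.64692676e+01,  2.70583248e+01,  1.19764876e-02,
       -1.01715070e-04, -1.78483521e-07]), 'tcp_pos': array([0.24815763, 0.51807254, 0.24744116]), 'tcp_rot': array([ 0.68932419,  0.15604099,  0.68974034, -0.15729474]), 'contact_force': array([-0.48316893, -0.71421595, -0.55107911]), 'ft_torque': array([-0.04003025, -0.03234262,  0.03204436]), 'grip_width': 1.0001599739509746}
```

View pics/top0.png

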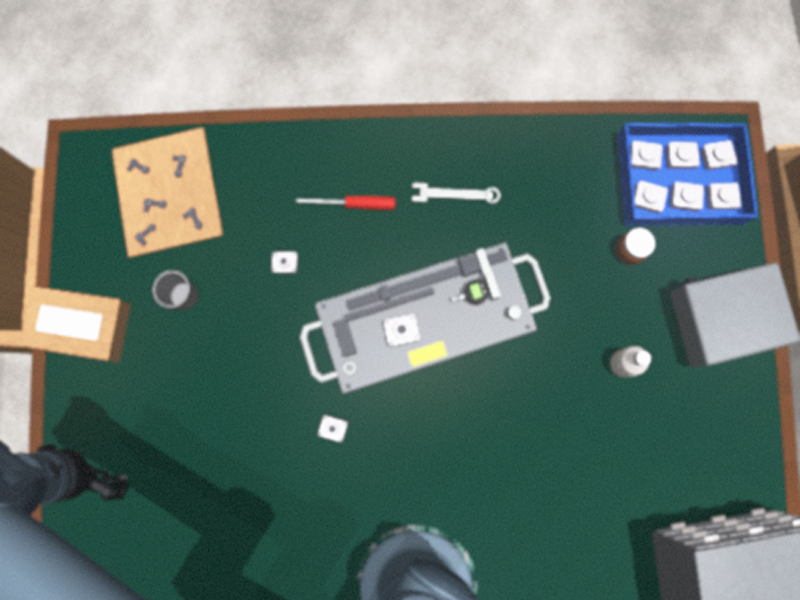

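View pics/side0.png

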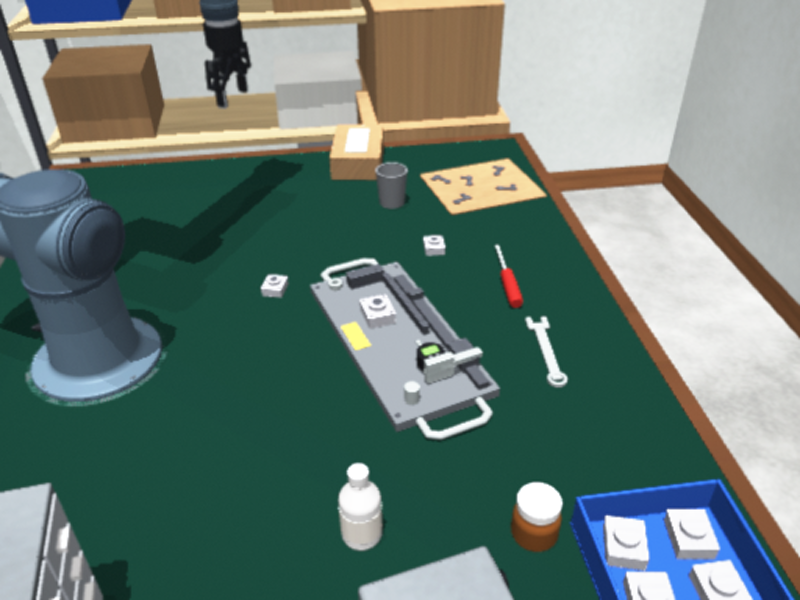

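The target is the only such block on the plate, at (402,330) in the top view (scaled) and (378,310) in the side view. Lookalikes are loose blocks on the bench at top (285,262) and (333,429), and six in the blue tray at about (648–725,153–196). The end stop is at top (344,338) and the carriage is at about (480,280), near the right end of its rail. Next I compute the fixture pose and the block size.

Run:
```python
from h import *
import pickle
S=pickle.load(open('s0.pkl','rb')); t,s=S['top'],S['side']
im=t['pixels']
hsv=cv2.cvtColor(im,cv2.COLOR_BGR2HSV)
sc=lambda U,V:((U+.5)/1.5625-.5,(V+.5)/1.5625-.5)
C=[onz(t,*sc(*p),.02) for p in[(316,303),(506,243),(536,328),(344,392)]]
for c in C: print(np.round(c,3))
print('edges',[round(float(np.linalg.norm(C[i]-C[i-1])),3) for i in range(4)])
far_l,far_r,near_r,near_l=C
y=(far_l+near_l-far_r-near_r)[:2]; yaw=np.arctan2(-y[0],y[1]); print('yaw',np.degrees(yaw))
c=sum(C)[:2]/4; R=np.array([[np.cos(yaw),-np.sin(yaw)],[np.sin(yaw),np.cos(yaw)]])
print('origin',c-R@[-.0075,0])
o=c-R@[-.0075,0]
# white block top face
w=((hsv[:,:,1]<40)&(hsv[:,:,2]>190)).astype(np.uint8)
n,l,st,ce=cv2.connectedComponentsWithStats(w)
for i in range(1,n):
    if 40<st[i,4]<700 and 120<ce[i][0]<380 and ce[i][1]>130:
        cnt=cv2.findContours((l==i).astype(np.uint8),0,2)[0][0]; r=cv2.boxPoints(cv2.minAreaRect(cnt.astype(np.float32)))
        P=[onz(t,*q,.044)[:2] for q in r]; print(np.round(ce[i],1),st[i,4],'size',round(float(np.linalg.norm(P[0]-P[1])),3),round(float(np.linalg.norm(P[1]-P[2])),3),'fix',np.round(R.T@(np.mean(P,0)-o),3))
# triangulate the boss centre, push face top
print('boss',tri(ray(t,*sc(402,329)),ray(s,*sc(377,301))))
print('setring',R.T@(onz(t,*sc(349,368),.032)[:2]-o))
```

```text
[0.553 0.181 0.02 ]
[ 0.665 -0.2    0.02 ]
[ 0.493 -0.251  0.02 ]
[0.377 0.127 0.02 ]
edges [0.184, 0.397, 0.18, 0.396]
yaw 16.656946231859706
origin [ 0.52937204 -0.03373835]
[181.6 167.1] 183 size 0.046 0.038 fix [0.179 0.233]
[212.6 274. ] 196 size 0.039 0.047 fix [-0.16   0.238]
boss (array([0.49313999, 0.01184563, 0.05766206]), np.float64(0.0005067735246806789))
setring [-0.05912338  0.17396624]
```

```bash
cat >> h.py <<'E'
from scipy.spatial.transform import Rotation as Ro
def rot(q): return Ro.from_quat([q[1],q[2],q[3],q[0]])
FO=np.array([.5294,-.0337]); FY=np.radians(16.66)
try:
    import json; _=json.load(open('fix.json')); FO=np.array(_['o']); FY=_['yaw']
except Exception: pass
def FR(): return np.array([[np.cos(FY),-np.sin(FY)],[np.sin(FY),np.cos(FY)]])
def f2w(x,y,z): return np.r_[FO+FR()@[x,y],z]
def w2f(p): return np.r_[FR().T@(np.array(p)[:2]-FO),p[2]]
def delta(pos,yaw=None):
    s=manip.read_state(); R=rot(s['tcp_rot']); d=R.inv().apply(np.array(pos)-s['tcp_pos'])/.025
    yaw=FY if yaw is None else yaw
    best=None
    for sg in(1,-1):
        ty=sg*np.array([-np.sin(yaw),np.cos(yaw),0]); tx=np.array([0,0,-1.]); T=Ro.from_matrix(np.stack([tx,ty,np.cross(tx,ty)],1))
        v=(R.inv()*T).as_rotvec(degrees=True)/5
        if best is None or np.linalg.norm(v)<np.linalg.norm(best): best=v
    print('t',round(s['time_s'],2),'tcp_f',np.round(w2f(s['tcp_pos']),4),'F',np.round(s['contact_force'],1),'grip',round(s['grip_width'],2))
    print('delta',np.round(d,3),'turn',np.round(best,3))
E
python3 - <<'E'
from h import *
s=snap('wrist'); st=manip.read_state()
T=np.array(s['cam_to_world']); R=rot(st['tcp_rot'])
print(s['fov_y'],s['k1'],'cam in tool',R.inv().apply(T[:3,3]-st['tcp_pos']),'axes in tool\n',np.round(R.inv().as_matrix()@T[:3,:3],2)); print(np.round(R.as_matrix(),2))
delta(f2w(-.01,.09,.25));
E
```

```text
67.22557527116236 -0.022628150909485972 cam in tool [-0.12598959  0.00019378 -0.07462962] axes in tool
 [[-0.   -0.29  0.96]
 [ 1.   -0.   -0.  ]
 [ 0.    0.96  0.29]]
[[-0.    0.43  0.9 ]
 [-0.    0.9  -0.43]
 [-1.   -0.   -0.  ]]
t 0.15 tcp_f [-0.1112  0.6093  0.2476] F [-0.2  0.2 -0.1] grip 1.0
delta [ -0.081 -12.652  16.965] turn [-8.452e+00 -8.000e-03  1.600e-02]
```

>>> apply_moves(deltas=[[[0,-16.1,18.4],[-8.45,0,0],1],[[0,-16.1,18.4],[-8.45,0,0],1],[[0,-16.1,18.4],[-8.45,0,0],1],[[0,-16.1,18.4],[-8.45,0,0],1],[[0,-16.1,18.4],[-8.45,0,0],1],[[0,-16.1,18.4],[-8.45,0,0],1],[[0,-16.1,18.4],[-8.45,0,0],1],[[0,-16.1,18.4],[-8.45,0,0],1],[[0,-16.1,18.4],[-8.45,0,0],1],[[0,-16.1,18.4],[-8.45,0,0],1],[[0,-16.1,18.4],[-8.45,0,0],1],[[0,-16.1,18.4],[-8.45,0,0],1],[[0,-16.1,18.4],[-8.45,0,0],1],[[0,-16.1,18.4],[-8.45,0,0],1],[[0,-16.1,18.4],[-8.45,0,0],1],[[0,-16.1,18.4],[-8.45,0,0],1],[[0,-16.1,18.4],[-8.45,0,0],1],[[0,-16.1,18.4],[-8.45,0,0],1],[[0,-16.1,18.4],[-8.45,0,0],1],[[0,-16.1,18.4],[-8.45,0,0],1]])

```text
time_s: 1.82
tcp_pos: [0.4887, -0.0416, 0.2483]
tcp_rot: [0.699, -0.103, 0.7, 0.103]
contact_force: [-0.7, 0.1, 0.2]
grip_width: -0.003
```

Run:
```python
from h import *
import pickle
s=snap('wrist'); pickle.dump(s,open('w1.pkl','wb')); cv2.imwrite('pics/w1.png',cv2.resize(s['pixels'],(800,600),interpolation=cv2.INTER_CUBIC))
delta(f2w(-.04,0,.25))
```

```text
t 1.87 tcp_f [-0.0412  0.004   0.2484] F [-0.6 -0.  -0.7] grip -0.0
delta [-0.065 -0.161  0.047] turn [ 0.025 -0.001 -0.005]
```

View pics/w1.png

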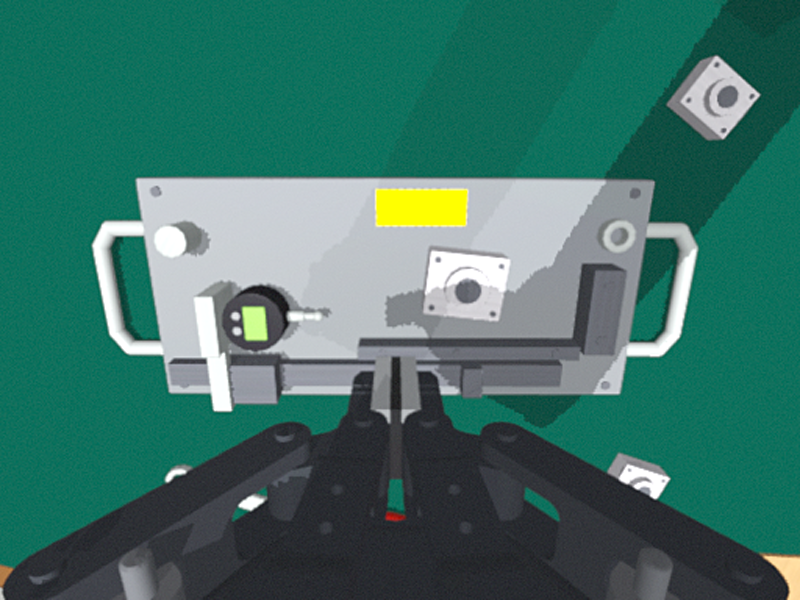

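The wrist view shows the near side at the top and fixture +y to the right. The plate corners are at about (137,178), (655,181), (619,393) and (169,394), and the housing top face spans (430,248)–(500,320). The carriage rear face is at about x=197, the master at (171,240) and the ring at (618,236).

Run:
```python
import h; from h import *
import pickle
s=pickle.load(open('w1.pkl','rb')); g=cv2.cvtColor(s['pixels'],cv2.COLOR_BGR2GRAY)
def px(L):
    p=((np.array(L,np.float32)+.5)/1.5625-.5).reshape(-1,1,2).astype(np.float32); q=cv2.cornerSubPix(g,p.copy(),(3,3),(-1,-1),(3,50,.01)); 
    print('shift',np.round(np.linalg.norm(q-p,axis=2).ravel(),1)); return q.reshape(-1,2)
P=[onz(s,*q,.02)[:2] for q in px([(137,178),(655,181),(619,393),(169,394)])]
P=np.array(P); print('edges',[round(float(np.linalg.norm(P[i]-P[i-1])),4) for i in range(4)])
M=np.array([[-.1,-.2],[-.1,.2],[.085,.2],[.085,-.2]])
a,b=P-P.mean(0),M-M.mean(0); yaw=np.arctan2((b[:,0]*a[:,1]-b[:,1]*a[:,0]).sum(),(a*b).sum())
R=np.array([[np.cos(yaw),-np.sin(yaw)],[np.sin(yaw),np.cos(yaw)]]); o=P.mean(0)-R@M.mean(0)
print('yaw',np.degrees(yaw),'o',o,'res',np.round((a@R-b)*1e3,1).tolist())
json.dump({'o':o.tolist(),'yaw':yaw},open('fix.json','w')); h.FO=o; h.FY=yaw
H=np.array([w2f(onz(s,*q,.044))[:2] for q in px([(430,248),(510,254),(500,320),(424,311)])])
e=H[1]-H[0]+H[2]-H[3]; print('housing corners',np.round(H,4).tolist(),'edges',[round(float(np.linalg.norm(H[i]-H[i-1])),4) for i in range(4)],'c',H.mean(0),'turn',np.degrees(np.arctan2(-e[0],e[1])))
sc=lambda U,V:((U+.5)/1.5625-.5,(V+.5)/1.5625-.5)
for n,u,z in[('boss',(467,292),.054),('master',(171,241),.05),('ring',(619,236),.032),('face_near_top',(196,297),.065),('face_far_top',(206,355),.065),('fenceA',(359,338),.04),('fenceB',(579,346),.04),('stopNear',(585,264),.046),('stopFar',(583,352),.046),('tip',(328,314),.038)]:
    print(n,np.round(w2f(onz(s,*sc(*u),z)),4))
S=pickle.load(open('s0.pkl','rb'))
print('boss height tri',tri(ray(s,*sc(467,292)),ray(S['side'],*sc(377,301))))
```

```text
shift [0.8 0.4 0.5 1.1]
edges [0.1838, 0.3983, 0.1833, 0.399]
yaw 16.436255931265354 o [ 0.52732655 -0.03025913] res [[0.7, 0.9], [0.8, -0.8], [-0.9, -0.6], [-0.6, 0.4]]
shift [1.2 0.  2.2 0.9]
housing corners [[-0.0491, 0.0266], [-0.0462, 0.0858], [0.0052, 0.0795], [0.0002, 0.0226]] edges [0.0494, 0.0593, 0.0518, 0.0572] c [-0.02247475  0.05364776] turn -3.9159863038018505
boss [-0.0194  0.0535  0.054 ]
master [-0.056  -0.1633  0.05  ]
ring [-0.0583  0.1719  0.032 ]
face_near_top [-0.0181 -0.1433  0.065 ]
face_far_top [ 0.0275 -0.1415  0.065 ]
fenceA [ 0.0234 -0.0284  0.04  ]
fenceB [0.0297 0.1487 0.04  ]
stopNear [-0.0393  0.1423  0.046 ]
stopFar [0.0323 0.1499 0.046 ]
tip [ 0.004  -0.0527  0.038 ]
boss height tri (array([0.49354364, 0.01539219, 0.05489555]), np.float64(0.00042013872837879366))
```

Run:
```python
from h import *
import pickle
s=pickle.load(open('w1.pkl','rb')); st=manip.read_state(); R=rot(st['tcp_rot'])
o,d=ray(s,(397.5)/1.5625-.5,357.5/1.5625-.5); o=R.inv().apply(o-st['tcp_pos']); d=R.inv().apply(d)
for z in(-.011,0,.011): print(z,o+d*(z-o[2])/d[2])
g=s['pixels'][150:215,262:335]; cv2.imwrite('pics/crop.png',cv2.resize(g,None,fx=7,fy=7,interpolation=cv2.INTER_CUBIC))
delta(f2w(-.075,.0535,.055))
```

```text
-0.011 [ 0.01146002  0.00071222 -0.011     ]
0 [0.03524614 0.00080852 0.        ]
0.011 [0.05903226 0.00090482 0.011     ]
t 1.87 tcp_f [-0.0402 -0.      0.2484] F [-0.6 -0.  -0.7] grip -0.0
delta [ 7.736  2.147 -1.379] turn [ 0.07  -0.001 -0.005]
```

View pics/crop.png

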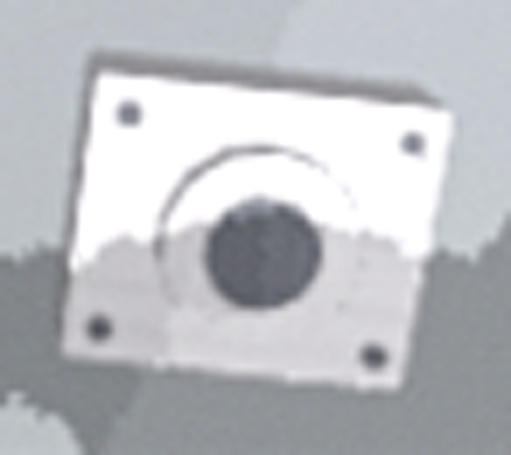

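The crop confirms the choice: a plain block with a round boss, top corners at crop (95,72), (450,112), (402,385) and (63,355), about 50×60 mm, turned roughly −5°. I lower the closed fingertips on its near side.

>>> apply_moves(deltas=[[[0,1.1,-0.7],[0,0,0],1],[[0,2.15,-1.4],[0.07,0,0],1],[[1.6,2.15,-1.4],[0.07,0,0],1],[[3.2,2.15,-1.4],[0.07,0,0],1],[[4.8,2.15,-1.4],[0.07,0,0],1],[[6.2,2.15,-1.4],[0.07,0,0],1],[[7.0,2.15,-1.4],[0.07,0,0],1],[[7.6,2.15,-1.4],[0.07,0,0],1],[[7.9,2.15,-1.4],[0.07,0,0],1],[[8.0,2.15,-1.4],[0.07,0,0],1],[[8.0,2.15,-1.4],[0.07,0,0],1],[[8.0,2.15,-1.4],[0.07,0,0],1]])

```text
time_s: 2.87
tcp_pos: [0.4413, -0.0015, 0.0493]
tcp_rot: [0.701, -0.101, 0.699, 0.1]
contact_force: [-0.8, 0.1, -0.3]
grip_width: 0.0
```

Run:
```python
from h import *
delta(f2w(-.031,.0535,.048))
```

```text
t 2.87 tcp_f [-0.0743  0.0519  0.0493] F [-0.8  0.1 -0.3] grip 0.0
delta [0.055 0.066 1.733] turn [-0.02   0.02   0.008]
```

>>> apply_moves(deltas=[[[0.1,0,0.2],[0,0,0],1],[[0.1,0,0.4],[0,0,0],1],[[0.1,0,0.55],[0,0,0],1],[[0.1,0,0.7],[0,0,0],1],[[0.1,0,0.8],[0,0,0],1],[[0.1,0,0.9],[0,0,0],1],[[0.1,0,1.0],[0,0,0],1],[[0.1,0,1.1],[0,0,0],1],[[0.1,0,1.2],[0,0,0],1],[[0.1,0,1.3],[0,0,0],1],[[0.1,0,1.38],[0,0,0],1],[[0.1,0,1.46],[0,0,0],1],[[0.1,0,1.54],[0,0,0],1],[[0.1,0,1.6],[0,0,0],1],[[0.1,0,1.6],[0,0,0],1]])

```text
time_s: 4.12
tcp_pos: [0.4795, 0.0097, 0.0458]
tcp_rot: [0.7, -0.1, 0.7, 0.1]
contact_force: [-0.3, -0.2, -0.5]
grip_width: -0.0
```

Run:
```python
from h import *
delta(f2w(-.031,.0535,.047))
```

```text
t 4.12 tcp_f [-0.0346  0.0519  0.0458] F [-0.3 -0.2 -0.5] grip -0.0
delta [-0.047  0.064  0.143] turn [-0.025  0.01  -0.003]
```

>>> apply_moves(deltas=[[[0,0,0.05],[0,0,0],1],[[0,0,0.1],[0,0,0],1],[[0,0,0.14],[0,0,0],1],[[0,0,0.18],[0,0,0],1],[[0,0,0.18],[0,0,0],1]])

```text
time_s: 4.53
tcp_pos: [0.4827, 0.0108, 0.0457]
tcp_rot: [0.7, -0.1, 0.7, 0.1]
contact_force: [-3.8, -2.3, 3.5]
grip_width: 0.004
```

Run:
```python
from h import *
delta(f2w(-.031,.0535,.047))
s=snap('wrist'); cv2.imwrite('pics/w2.png',cv2.resize(s['pixels'],(800,600),interpolation=cv2.INTER_CUBIC))
```

```text
t 4.53 tcp_f [-0.0312  0.052   0.0457] F [-3.8 -2.3  3.5] grip 0.0
delta [-0.051  0.059  0.008] turn [-0.027 -0.011 -0.002]
```

View pics/w2.png

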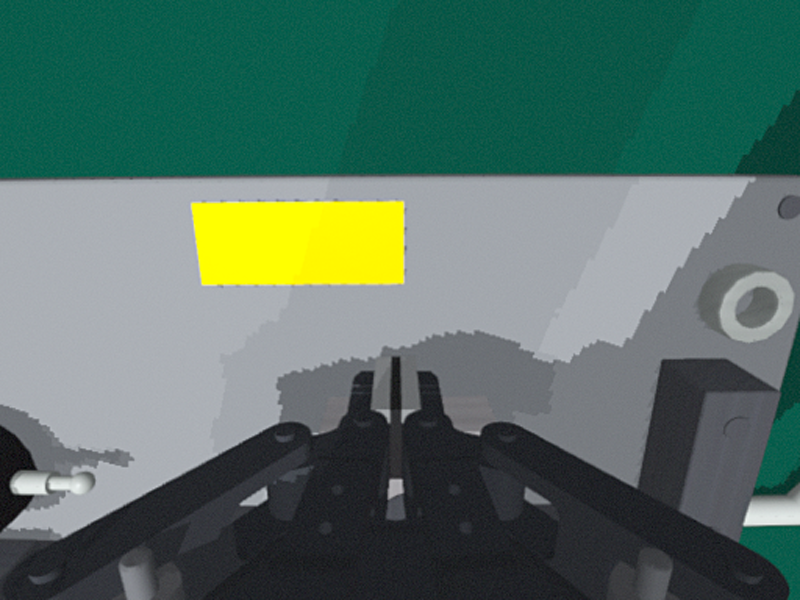

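Force rises at x = −31 mm, where I expected the fingers to be with the housing on the fence. I press a touch more, then go round to the right face.

>>> apply_moves(deltas=[[[0,0,0.05],[0,0,0],1],[[0,0,0.1],[0,0,0],1],[[0,0,0.1],[0,0,0],1]])

```text
time_s: 4.83
tcp_pos: [0.4827, 0.0109, 0.0453]
tcp_rot: [0.698, -0.1, 0.702, 0.1]
contact_force: [-9.7, -2.8, 8.2]
grip_width: -0.0
```

>>> apply_moves(deltas=[[[0,0,-0.4],[0,0,0],1],[[0,0,-0.9],[0,0,0],1],[[0,-1,-0.9],[0,0,0],1],[[0,-2,-0.9],[0,0,0],1],[[0,-2.9,-0.9],[0,0,0],1],[[0,-2.9,0],[0,0,0],1],[[0,-2.9,0.9],[0,0,0],1],[[0,-2.9,1.3],[0,0,0],1],[[0,-2.9,1.3],[0,0,0],1],[[0,-2.9,1.3],[0,0,0],1]])

```text
time_s: 5.67
tcp_pos: [0.5383, -0.0489, 0.0459]
tcp_rot: [0.701, -0.1, 0.699, 0.1]
contact_force: [0.1, -0.5, 0.2]
grip_width: 0.001
```

Run:
```python
from h import *
delta(f2w(.005,.0755,.047))
```

```text
t 5.67 tcp_f [ 0.0052 -0.021   0.0459] F [ 0.1 -0.5  0.2] grip 0.0
delta [-0.045  3.86  -0.015] turn [-0.021  0.02   0.005]
```

>>> apply_moves(deltas=[[[0,0.4,0],[0,0,0],1],[[0,0.8,0],[0,0,0],1],[[0,1.0,0],[0,0,0],1],[[0,1.15,0],[0,0,0],1],[[0,1.3,0],[0,0,0],1],[[0,1.45,0],[0,0,0],1],[[0,1.6,0],[0,0,0],1],[[0,1.75,0],[0,0,0],1],[[0,1.9,0],[0,0,0],1],[[0,2.05,0],[0,0,0],1],[[0,2.2,0],[0,0,0],1],[[0,2.35,0],[0,0,0],1],[[0,2.5,0],[0,0,0],1],[[0,2.65,0],[0,0,0],1],[[0,2.8,0],[0,0,0],1],[[0,2.95,0],[0,0,0],1],[[0,3.1,0],[0,0,0],1],[[0,3.25,0],[0,0,0],1],[[0,3.4,0],[0,0,0],1],[[0,3.5,0],[0,0,0],1]])

```text
time_s: 7.33
tcp_pos: [0.5121, 0.0345, 0.0458]
tcp_rot: [0.7, -0.101, 0.7, 0.099]
contact_force: [-1.3, -5.9, 2.9]
grip_width: 0.001
```

>>> apply_moves(deltas=[[[0,0.08,0],[0,0,0],1],[[0,0.16,0],[0,0,0],1],[[0,0.22,0],[0,0,0],1],[[0,0.28,0],[0,0,0],1],[[0,0.28,0],[0,0,0],1]])

```text
time_s: 7.75
tcp_pos: [0.5101, 0.0413, 0.0458]
tcp_rot: [0.7, -0.101, 0.7, 0.1]
contact_force: [-1.6, -3.9, 1.0]
grip_width: -0.001
```

Run:
```python
from h import *
delta(f2w(.005,.0755,.047))
s=snap('wrist'); cv2.imwrite('pics/w3.png',cv2.resize(s['pixels'],(800,600),interpolation=cv2.INTER_CUBIC))
```

```text
t 7.75 tcp_f [0.0037 0.0735 0.0458] F [-1.6 -3.9  1. ] grip -0.0
delta [-0.047  0.081  0.052] turn [-0.031 -0.014  0.015]
```

View pics/w3.png

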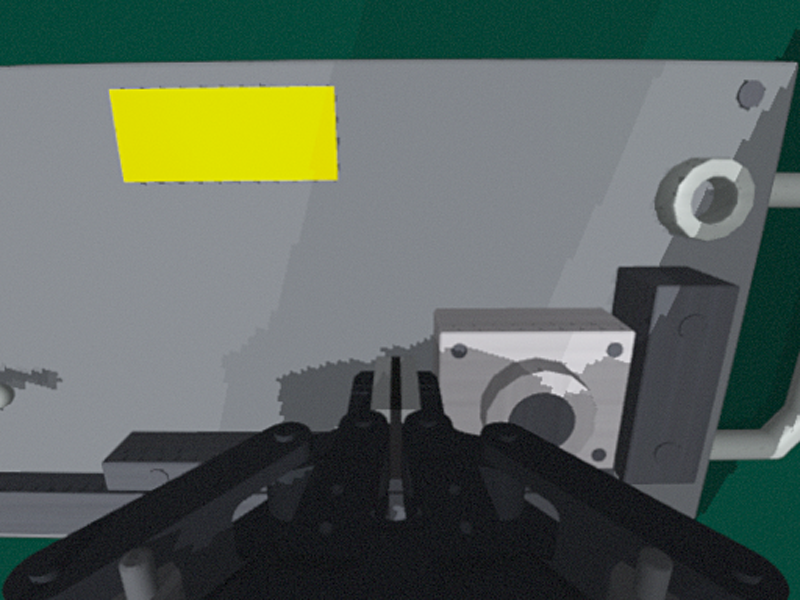

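The housing is square to the end stop, with a gap of a few mm at most between (634,332) and the stop at (617,300). The force is only sliding friction so far, so I keep pushing.

>>> apply_moves(deltas=[[[0,0.06,0],[0,0,0],1],[[0,0.12,0],[0,0,0],1],[[0,0.17,0],[0,0,0],1],[[0,0.22,0],[0,0,0],1],[[0,0.22,0],[0,0,0],1]])

```text
time_s: 8.22
tcp_pos: [0.5092, 0.0443, 0.0459]
tcp_rot: [0.7, -0.102, 0.7, 0.097]
contact_force: [-1.1, -11.9, 0.4]
grip_width: -0.002
```

>>> apply_moves(deltas=[[[0,-0.4,0],[0,0,0],1],[[0,-0.8,0],[0,0,0],1],[[0,-0.8,-1.2],[0,0,0],1],[[0,-0.8,-2.4],[0,0,0],1],[[0,-0.8,-2.6],[0,0,0],1],[[0,0.3,-2.6],[0,0,0],1],[[0,1.3,-2.6],[0,0,0],1],[[0,1.4,-2.6],[0,0,0],1],[[0,1.4,-2.2],[0,0,0],1],[[0,1.4,-1.9],[0,0,0],1],[[0,1.4,-1.7],[0,0,0],1],[[0,1.4,-1.6],[0,0,0],1],[[0,1.4,-1.5],[0,0,0],1],[[0,1.4,-1.44],[0,0,0],1],[[0,1.4,-1.38],[0,0,0],1],[[0,1.4,-1.34],[0,0,0],1],[[0,1.4,-1.34],[0,0,0],1]])

```text
time_s: 9.63
tcp_pos: [0.4651, 0.0704, 0.0453]
tcp_rot: [0.699, -0.1, 0.701, 0.1]
contact_force: [-4.3, -3.4, 3.2]
grip_width: -0.003
```

Run:
```python
from h import *
delta(f2w(-.031,.115,.047))
```

```text
t 9.63 tcp_f [-0.0313  0.1141  0.0453] F [-4.3 -3.4  3.2] grip -0.0
delta [-0.068  0.034  0.01 ] turn [-0.034 -0.047  0.008]
```

>>> apply_moves(deltas=[[[0,0,0.04],[0,0,0],1],[[0,0,0.08],[0,0,0],1],[[0,0,0.08],[0,0,0],1],[[0,0,-0.5],[0,0,0],1],[[0,0,-1.0],[0,0,0],1],[[-1.5,0,-1.0],[0,0,0],1],[[-3,0,-1.0],[0,0,0],1],[[-4.5,0,-1.0],[0,0,0],1],[[-6,-1,-1.0],[0,0,0],1],[[-7,-2,-1.0],[0,0,0],1],[[-7,-3.5,-1.0],[0,0,0],1],[[-7,-4.4,-1.0],[0,0,0],1],[[-7,-4.4,-1.0],[0,0,0],1],[[-7,-4.4,-1.0],[0,0,0],1]])

```text
time_s: 10.8
tcp_pos: [0.4742, -0.0422, 0.2208]
tcp_rot: [0.7, -0.099, 0.7, 0.1]
contact_force: [-0.2, 0.1, 0.2]
grip_width: -0.0
```

Run:
```python
from h import *
import pickle
s=snap('wrist'); pickle.dump(s,open('w4.pkl','wb'));cv2.imwrite('pics/w4.png',cv2.resize(s['pixels'],(800,600),interpolation=cv2.INTER_CUBIC))
delta(f2w(.005,-.185,.062))
```

```text
t 10.85 tcp_f [-0.0546  0.0046  0.2205] F [ 0.4 -0.2  0.6] grip -0.0
delta [ 6.331 -7.583  2.413] turn [-0.038 -0.003 -0.013]
```

View pics/w4.png

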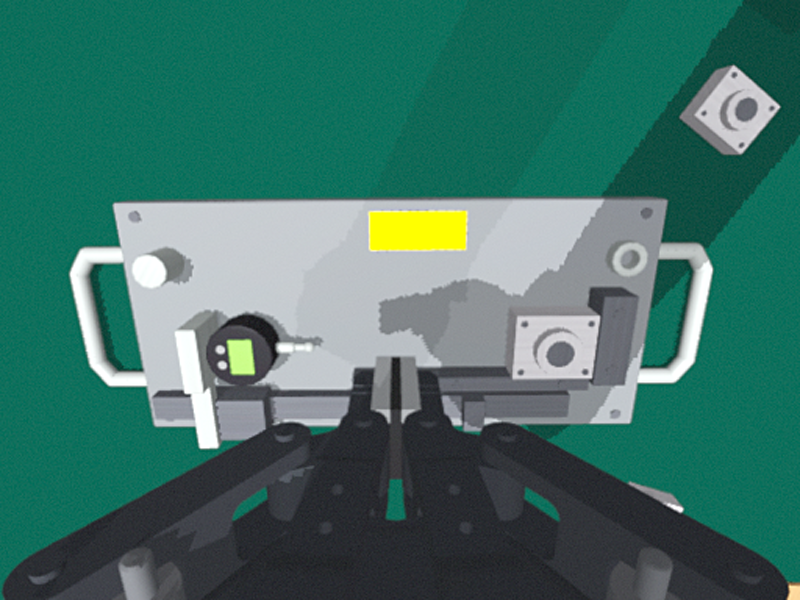

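The housing top (513–600, 316–380) is square, touching both the end stop and the fence. The carriage, master and ring haven't moved. Next I go behind the push face.

>>> apply_moves(deltas=[[[0,-1.5,0.5],[0,0,0],1],[[0,-3.0,1.0],[0,0,0],1],[[0,-4.5,1.5],[0,0,0],1],[[0,-6.0,2.0],[0,0,0],1],[[0,-7.3,2.4],[0,0,0],1],[[0,-7.6,2.4],[0,0,0],1],[[1.0,-7.6,2.4],[0,0,0],1],[[2.5,-7.6,2.4],[0,0,0],1],[[4.0,-7.6,2.4],[0,0,0],1],[[5.2,-7.6,2.4],[0,0,0],1],[[6.0,-7.6,2.4],[0,0,0],1],[[6.3,-7.6,2.4],[0,0,0],1],[[6.3,-7.6,2.4],[0,0,0],1]])

```text
time_s: 11.93
tcp_pos: [0.5826, -0.2044, 0.0608]
tcp_rot: [0.698, -0.1, 0.702, 0.102]
contact_force: [0.0, 0.0, -0.8]
grip_width: 0.001
```

Run:
```python
from h import *
delta(f2w(.005,-.012,.062))
```

```text
t 11.93 tcp_f [ 0.0038 -0.1827  0.0608] F [ 0.   0.  -0.8] grip 0.0
delta [-0.018  6.828  0.044] turn [-0.009 -0.047 -0.049]
```

>>> apply_moves(deltas=[[[0,0.4,0],[0,0,0],1],[[0,0.7,0],[0,0,0],1],[[0,0.85,0],[0,0,0],1],[[0,1.0,0],[0,0,0],1],[[0,1.15,0],[0,0,0],1],[[0,1.3,0],[0,0,0],1],[[0,1.5,0],[0,0,0],1],[[0,1.7,0],[0,0,0],1],[[0,1.9,0],[0,0,0],1],[[0,2.1,0],[0,0,0],1],[[0,2.3,0],[0,0,0],1],[[0,2.5,0],[0,0,0],1],[[0,2.7,0],[0,0,0],1],[[0,2.9,0],[0,0,0],1],[[0,3.1,0],[0,0,0],1],[[0,3.3,0],[0,0,0],1],[[0,3.5,0],[0,0,0],1],[[0,3.7,0],[0,0,0],1],[[0,3.9,0],[0,0,0],1],[[0,4.0,0],[0,0,0],1]])

```text
time_s: 13.6
tcp_pos: [0.5564, -0.1101, 0.0632]
tcp_rot: [0.7, -0.1, 0.7, 0.101]
contact_force: [2.3, -2.5, 1.0]
grip_width: 0.002
```

Run:
```python
from h import *
delta(f2w(.005,-.0095,.062))
```

```text
t 13.6 tcp_f [ 0.0053 -0.0848  0.0632] F [ 2.3 -2.5  1. ] grip 0.0
delta [ 0.049  3.011 -0.018] turn [-0.022 -0.002 -0.007]
```

>>> apply_moves(deltas=[[[0,0.2,0],[0,0,0],1],[[0,0.4,0],[0,0,0],1],[[0,0.6,0],[0,0,0],1],[[0,0.8,0],[0,0,0],1],[[0,1.0,0],[0,0,0],1],[[0,1.2,0],[0,0,0],1],[[0,1.4,0],[0,0,0],1],[[0,1.6,0],[0,0,0],1],[[0,1.8,0],[0,0,0],1],[[0,2.0,0],[0,0,0],1],[[0,2.15,0],[0,0,0],1],[[0,2.3,0],[0,0,0],1],[[0,2.4,0],[0,0,0],1],[[0,2.5,0],[0,0,0],1],[[0,2.6,0],[0,0,0],1],[[0,2.7,0],[0,0,0],1],[[0,2.7,0],[0,0,0],1]])

```text
time_s: 15.02
tcp_pos: [0.5373, -0.0455, 0.0631]
tcp_rot: [0.7, -0.1, 0.7, 0.101]
contact_force: [-0.8, -1.5, 0.9]
grip_width: -0.0
```

>>> apply_moves(deltas=[[[0,0.06,0],[0,0,0],1],[[0,0.12,0],[0,0,0],1],[[0,0.18,0],[0,0,0],1],[[0,0.24,0],[0,0,0],1],[[0,0.24,0],[0,0,0],1]])

```text
time_s: 15.43
tcp_pos: [0.5357, -0.04, 0.0631]
tcp_rot: [0.7, -0.1, 0.7, 0.1]
contact_force: [-0.3, -3.0, 1.0]
grip_width: 0.004
```

Run:
```python
from h import *
delta(f2w(.005,-.0095,.062))
```

```text
t 15.43 tcp_f [ 0.0053 -0.0118  0.0631] F [-0.3 -3.   1. ] grip 0.0
delta [ 0.044  0.09  -0.011] turn [-0.025 -0.007 -0.007]
```

>>> apply_moves(deltas=[[[0,0.06,0],[0,0,0],1],[[0,0.12,0],[0,0,0],1],[[0,0.18,0],[0,0,0],1],[[0,0.24,0],[0,0,0],1],[[0,0.24,0],[0,0,0],1]])

```text
time_s: 15.85
tcp_pos: [0.5348, -0.0369, 0.0632]
tcp_rot: [0.7, -0.102, 0.7, 0.098]
contact_force: [-0.2, -10.6, -1.4]
grip_width: -0.002
```

Run:
```python
from h import *
delta(f2w(.005,-.0095,.062))
```

```text
t 15.85 tcp_f [ 0.0053 -0.0085  0.0632] F [ -0.2 -10.6  -1.4] grip -0.0
delta [ 0.05  -0.04  -0.011] turn [-0.04  -0.016  0.065]
```

A hard stop at y = −8.5 mm, where I expected home. I press briefly once more, then back off, lift and look.

>>> apply_moves(deltas=[[[0,0.06,0],[0,0,0],1],[[0,0.12,0],[0,0,0],1],[[0,0.12,0],[0,0,0],1]])

```text
time_s: 16.1
tcp_pos: [0.5347, -0.0367, 0.0634]
tcp_rot: [0.7, -0.104, 0.7, 0.095]
contact_force: [1.8, -17.6, -4.5]
grip_width: 0.002
```

>>> apply_moves(deltas=[[[0,-0.5,0],[0,0,0],1],[[0,-1.2,0],[0,0,0],1],[[-1.5,-1.2,0],[0,0,0],1],[[-3.0,-1.2,0],[0,0,0],1],[[-4.5,-1.2,-1],[0,0,0],1],[[-6,-0.5,-2],[0,0,0],1],[[-6,0.8,-2.8],[0,0,0],1],[[-6,2,-2.8],[0,0,0],1],[[-6,2,-2.8],[0,0,0],1],[[-6,2,-2.8],[0,0,0],1]])

```text
time_s: 16.93
tcp_pos: [0.4519, -0.0017, 0.2136]
tcp_rot: [0.7, -0.101, 0.699, 0.102]
contact_force: [0.4, 0.5, -1.4]
grip_width: -0.003
```

Run:
```python
from h import *
import pickle
s=snap('wrist'); pickle.dump(s,open('w5.pkl','wb'));cv2.imwrite('pics/w5.png',cv2.resize(s['pixels'],(800,600),interpolation=cv2.INTER_CUBIC))
delta(f2w(.005,-.185,.062))
```

```text
t 16.98 tcp_f [-0.0639  0.0477  0.2133] F [ 0.3 -0.6  0.1] grip -0.0
delta [ 6.047 -9.312  2.755] turn [-0.008  0.013 -0.011]
```

View pics/w5.png

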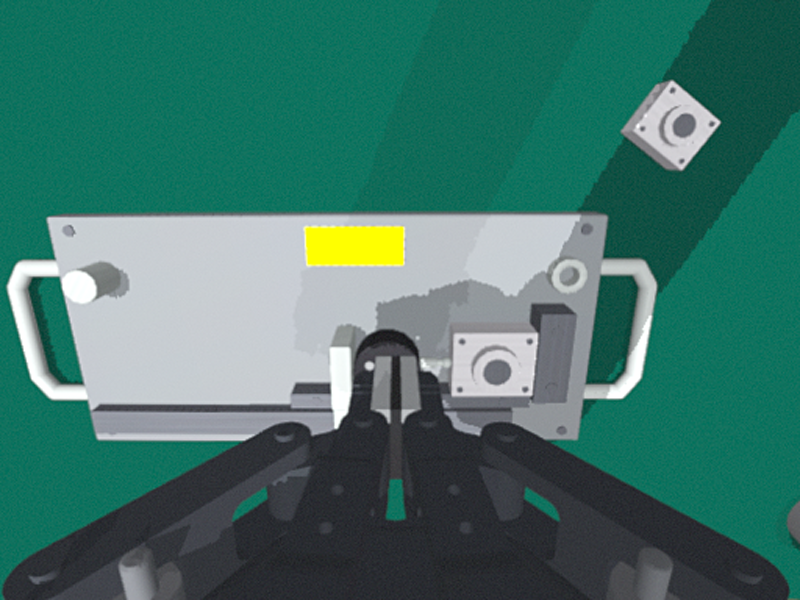

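The plunger meets the housing near (448,365). The housing top spans (452–536, 325–396) and sits against the stop at x≈537. Last I check the numbers.

Run:
```python
from h import *
import pickle
sc=lambda U,V:((U+.5)/1.5625-.5,(V+.5)/1.5625-.5)
s=pickle.load(open('w5.pkl','rb')); print('bias: plate corners',[np.round(w2f(onz(s,*sc(*p),.02))*1e3,1)[:2].tolist() for p in[(49,216),(606,214),(578,439),(98,440)]])
g=cv2.cvtColor(s['pixels'],cv2.COLOR_BGR2GRAY)
p=np.float32([sc(*q) for q in[(451,335),(537,332),(536,396),(454,393)]])
q=[w2f(onz(s,*c,.044))[:2]*1e3 for c in p]; print('housing',np.round(q,1).tolist())
print('rear face',w2f(onz(s,*sc(331,348),.065))*1e3)
print('expect housing corners', [np.round((proj(s,f2w(x,y,.044))+.5)*1.5625).tolist() for x,y in[(-.02,.09),(-.02,.15),(.03,.15),(.03,.09)]])
c=s['pixels'][195:270,195:375]; cv2.imwrite('pics/c5.png',cv2.resize(c,None,fx=4.4,fy=4.4,interpolation=cv2.INTER_CUBIC))
```

```text
bias: plate corners [[-99.8, -197.3], [-100.4, 198.0], [84.2, 200.3], [85.3, -198.5]]
housing [[-18.5, 88.3], [-20.6, 149.0], [30.2, 153.0], [27.4, 92.2]]
rear face [-17.91927497   6.54268012  65.        ]
expect housing corners [[454.0, 334.0], [539.0, 333.0], [532.0, 396.0], [451.0, 397.0]]
```

View pics/c5.png

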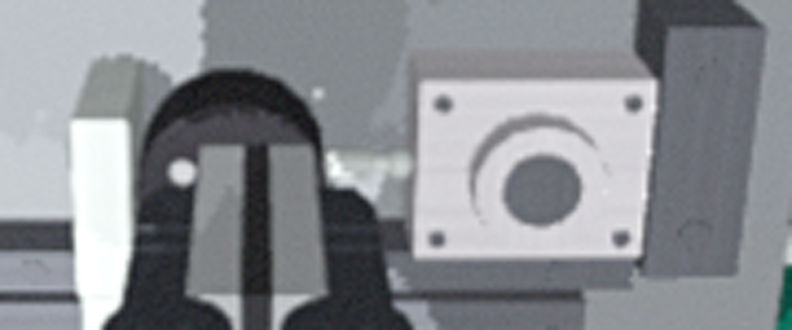

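The crop corners convert to (453,333), (539,332), (533,397) and (452,396). The expected seated corners are (454,334), (539,333), (532,396) and (451,397), so they agree to about 1 px (0.8 mm). I hand in.

```bash
python3 -c "
from workcell import manip
print(manip.job_done())"
```

```text
the job is handed in; nothing more can be done
None
```

I pushed the housing against the side fence, then along it to the end stop, pressed it onto the fence again, and pushed the gauge carriage fully home. The job was handed in at about 17 s, with the arm lifted clear.

- **Housing:** its top corners match the computed seated position to about 1 px (0.8 mm). Force rose at the expected places: about 10 N at the fence and 12 N at the end stop.
- **Carriage:** it stopped hard at 11–18 N. The image puts its rear face at y ≈ 6.5 mm, against about 5 mm expected, within measuring error. The plunger visibly reaches the housing, but its reading could not be measured directly.
- **Disagreement:** my first rough corner picks in the last check were off by up to 4 mm in places. The close crop resolved that.
- **Other objects:** the master and setting ring look unmoved in the last wrist picture. The bottle, jar, cup, screwdriver and spanner were not rechecked, but the arm kept clear of them.

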